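Lock the small suction head into the bench's vacuum coupler

TASK

Fit the smaller of the two rubber suction heads to the upright quick coupler on the vacuum outlet block: pull the coupler's knurled sleeve back (down) until it stays back by itself, then push the head's plug fully home so that the sleeve springs forward and locks it, and let go. Feel your way rather than force anything - neither the coupler nor the plug may be pressed hard - and leave the other heads, the bowls and the tools where they are.

Things in the scene. Friction and masses are not known exactly. Their poses are not given: they have to be found in the camera images.
- outlet: Vacuum outlet, fixed: aluminium block 70 x 90 mm (x, y), 45 mm high, on a 110 x 130 x 8 mm steel base plate; copper feed pipe on the -y side (reaches 119 mm out), small gauge on the +x side (65 mm), both below the block's top. Origin: centre of the underside on the bench, z up. The steel quick coupler stands upright on its z axis. Over 35 N of push on it, by plug or fingers, damages it.
- port (a point): Centre of the block's top. A riser tube comes out of it, clamped at a height that differs each time and is not measured; on it sits the coupler. Its mouth (top of the fixed nose, 30 mm across) is 72 to 94 mm above this point; bore 21.5 mm with a 2.5 mm lead-in. The sleeve round the nose starts 2 mm below the mouth: knurled, 44 mm across, 30 mm long, then a flange 54 mm across to push on.
- axis_top (a point): Point on the coupler's axis, 83 mm above the port, the middle of the heights its mouth can have. With the sleeve forward, lock balls in the empty bore bar the plug 25 mm short of home (over 20 N would force it past them: not the way). With it back, the plug slides in freely, meets a sprung valve 3 to 4 mm short of home (about 10 N), then its flange sits on the mouth, the sleeve springs forward.
- sleeve (a joint): Travel of the coupler's sleeve in m: 0 forward (up, as at the start), growing as it is pulled back, straight down; hard stop at 0.0125. A spring detent resists, up to about 14 N at 0.004, gives way at about 0.006, and from there the sleeve stays back by itself, resting at 0.007 to 0.009 when let go. It springs back to 0 by itself when the plug comes home.
- head: The small suction head, 0.2 to 0.35 kg, round about z: black rubber cup 54 mm across (27 to 44 mm above the origin), aluminium neck 26 mm, steel flange 40 mm across and 6 mm thick, and under it a steel plug 20 mm across, 34 mm long, tip chamfered 2.5 mm, with a lock groove. Origin: centre of the flange's underside; z up. It stands upright in a rack hole, origin level with the rack's top.
- cup (a point): Middle of the small head's rubber cup, 36 mm above its origin: grip the cup here, across its 54 mm.
- rack: Pale wooden block 75 x 265 mm (x, y), 45 mm high, fixed; three holes 26 mm wide and 36 mm deep in its top, in a row along y, 85 mm apart, one head in each, in any order. Origin: centre of the underside. The heads can be gripped with the fingers on their +x and -x sides.
- wide_head: Large suction head, rubber plate 80 mm in diameter, top 30 mm above the rack; stands in the rack, leave it there. Origin: underside of its flange.
- taper_head: Head with a tapered wooden post, 38 mm in diameter, top 62 mm above the rack; stands in the rack, leave it there. Origin: underside of its flange.
- bowl_a: Black lacquered bowl, mouth down, 112 mm diameter, 60 mm high; leave alone. Origin: centre of its rim on the bench.
- bowl_b: Grey primed bowl, mouth down, 104 mm diameter, 56 mm high; leave alone. Origin: centre of its rim on the bench.
- brush: Flat lacquer brush, red wooden handle, 180 x 36 x 9 mm, lying along its x; leave alone.
- spanner: Steel ring-and-open spanner, 190 mm long, 7 mm thick, lying along its x; leave alone.
- plug_tip (a point): Lower end of the small head's plug, on its axis, 34 mm below its origin.
Not all that is in view belongs to the job. Leave any red look-alike of the head alone.

How it is judged:
By the outcome, as a careful person would: the job done as asked, in the order asked, and still so for the second after the job is handed in, with the robot touching nothing.
It also fails if it takes over 58 s, if anything falls off the work surface, if the arm or the gripper's body presses on something with over 40 N, if the wrist force passes 120 N, or if a joint passes its speed limit or range.

ROBOT

A 6-joint arm with a two-finger parallel gripper is mounted at the origin on the work surface. World frame = base frame: x ahead of the robot, y to its left, z up, the work surface at z = 0. Lengths are in m, angles in degrees, forces in N, time in s.
With the tool pointing down it reaches from about 0.25 to 0.725 m from the base axis. Payload 9.7 kg.
Tool frame: the origin (TCP) lies between the finger pads; the fingertips stand 19 mm ahead of it and the grasp point (between the pads) is the TCP; z points along the fingers, y is the line along which they close (so a half turn about z gives the same grasp; the last joint's range is limited). The gripper opens to 85 mm and grips with 20 to 120 N. Pads are 22 mm wide; open, the fingers measure 114 mm over their backs; the gripper's body (76 mm by 85 mm) begins 54 mm behind the grasp point. The pads swing forward as they close: fully open they stand 13 mm farther back than shut.
Start: joints at [72.708, 4.979, 10.078, 95.1, 0, 90], TCP at [0.163, 0.525, 0.25] pointing down, gripper open.
Joint ranges: [-179.16, 179.16], [-48.56, 103.87], [-65.8, 70.77], [-126.05, 130.52], [-82.76, 87.17], [-180, 180]. Speed limits (degrees/s): [127.2, 127.2, 147.25, 180, 180, 180].

INTERFACE

Orientations are given as [roll, pitch, yaw] about the fixed x, y, z axes, in that order (R = Rz(yaw) Ry(pitch) Rx(roll)).
In Python, from workcell import telemetry, camera, calibration, workorder gives the robot as it stands.
- The arm moves only by the tool play_rows, never from a script. Its argument "increments" is a list of rows, each a list of 3 entries, a list of its own where there are three numbers: the shift along the tool's x, y, z in mm, then the turn, a rotation vector about the tool's x, y, z in degrees, then the closure, from 0 (fully open) to 1 (shut). In form: [[[x, y, z], [ax, ay, az], jaw], ...]. A call has 1 to 20 rows; each row is the pose to reach, as a shift and turn from the pose commanded when the call began, along the tool's axes at that moment; what a row does not reach only later rows make up. A row lasts 1/10 s, in which the tool goes at most 50 mm and 8.59 degrees, less where a joint would pass 70% of its speed; a pose out of reach is approached as far as the arm can. A call with a gripper value outside its range is refused whole. The fingers move at their own pace and stop on an object; "grip_force" is the grip in N (left out, the last holds). Time passes only in rows, so rows that repeat a pose let the fingers close. It gives the time, the measured TCP pose, the force, the opening and the grip force at its end, in the units of the state.
- telemetry.get_obs(): the state, without advancing time (a new reading comes with each control period).
- camera(name): name is "side" or "top"; returns (picture, depth): 400x640x3 uint8, red, green, blue; 400x640 float32, m along the optical axis (not along the pixel's ray), 0 where there is no reading.
- calibration(name): a dict with "vertical_fov" (degrees; the focal length in pixels is half the picture's height over the tangent of half this angle, whatever the lens; pixels are square), "cx", "cy" (the principal point, pixels), "rvec" (rotation vector, rad) and "tvec" (3), from world to camera coordinates, as OpenCV has them. Camera axes: x right, y down, z forward; pixel columns grow to the right and rows downward; lengths in m; the calibration is good to about 2 mm. A picture is of the moment at which its call begins. calibration takes no time and is no camera call.
- workorder.job_done(): hands the job in; it is judged then, once.
The state is a dict: "time": time; "q": joint angles; "qd": joint speeds; "joint_efforts": joint torques, N m; "ee_pos": TCP position; "tcp_rot": TCP orientation; "wrist_force": force on the tool from outside, world axes, zero at the start; "torque": the same for the moment, N m; "opening": finger opening in m; "grasp_force": force on a finger pad.
Only numpy, scipy, OpenCV 4.12 (cv2) and the standard library are available. Lean on these libraries where they do the work, as an engineer would, in place of code of your own. Each camera call takes 0.05 s, during which the arm holds its last target. There are 200 camera calls.

## Working session

There is one attempt and no reset: what is moved stays moved. The work goes in short steps, Python scripts to look and compute and a tool call to move; the robot and the scene stay as the last step left them, time stands still between calls to the robot, and variables do not carry over. Pictures are saved under pics/ and viewed, at most 10 in all, crops included, and the job is handed in when it is done.

Besides the shell and the picture viewer there is one more tool, called after ">>>" as name(argument=value, ...) on one line, values as JSON. play_rows: Moves the arm, as the interface text tells. Its arguments: {"type":"object","properties":{"increments":{"type":"array"},"grip_force":{"type":"number"}},"required":["increments"]}

```bash
mkdir -p pics; cat > h.py <<'E'
import numpy as np, cv2
from workcell import telemetry, camera, calibration, workorder
def cal(n):
    c=calibration(n); f=200/np.tan(np.radians(c["vertical_fov"])/2)
    return f,c["cx"],c["cy"],cv2.Rodrigues(np.array(c["rvec"],float))[0],np.array(c["tvec"],float).ravel(),c
def cloud(n,d):
    f,cx,cy,R,t,_=cal(n); v,u=np.mgrid[:400,:640]
    P=np.stack([(u-cx)/f*d,(v-cy)/f*d,d],-1)
    W=(P-t)@R; W[d<=0]=np.nan; return W
def plane(n,u,v,z):
    f,cx,cy,R,t,_=cal(n); o=-R.T@t; r=R.T@np.array([(u-cx)/f,(v-cy)/f,1]); return o+r*(z-o[2])/r[2]
E
python3 - <<'E'
from h import *
print(telemetry.get_obs())
for n in("side","top"):
    p,d=camera(n); np.savez(n+"0.npz",p=p,d=d); cv2.imwrite(f"pics/{n}0.png",p[...,::-1]); print(calibration(n), -cal(n)[3].T@cal(n)[4],(d>0).mean())
E
```

```text
{'time': 0.0, 'q': array([ 7.27060625e+01,  5.01404809e+00,  1.00317436e+01,  9.51009589e+01,
       -6.18502323e-04,  8.99988174e+01]), 'qd': array([ 0.05990243,  0.01418709, -0.03655227,  0.00758699,  0.01871955,
        0.03396236]), 'joint_efforts': array([ 1.75344197e-03, -5.20396471e+01,  4.64795065e+01,  1.65233226e-02,
        3.04572359e-05,  9.17871432e-06]), 'ee_pos': array([0.16343643, 0.52491994, 0.24953051]), 'tcp_rot': array([-1.79916737e+02,  6.16783072e-04,  1.62707246e+02]), 'wrist_force': array([-0.16851101,  0.60307109, -0.46415009]), 'torque': array([-0.02869567,  0.024606  ,  0.04006187]), 'grasp_force': 0.0, 'opening': 0.08537267736261427}
{'vertical_fov': 51.61424914302491, 'cx': 323.0920243358823, 'cy': 199.2637114832429, 'rvec': array([ 2.25674995, -0.79502218,  0.31763769]), 'tvec': array([-0.36174848,  0.34940118,  0.86486075])} [ 0.0642187  -0.50411829  0.86178186] 0.99599609375
{'vertical_fov': 54.621976542595725, 'cx': 320.0814707513233, 'cy': 199.08157204750236, 'rvec': array([ 2.1942122 , -2.1559394 ,  0.07363002]), 'tvec': array([0.04240773, 0.54898576, 0.97846395])} [0.46880778 0.0395373  1.01942707] 0.99624609375
```

View pics/top0.png

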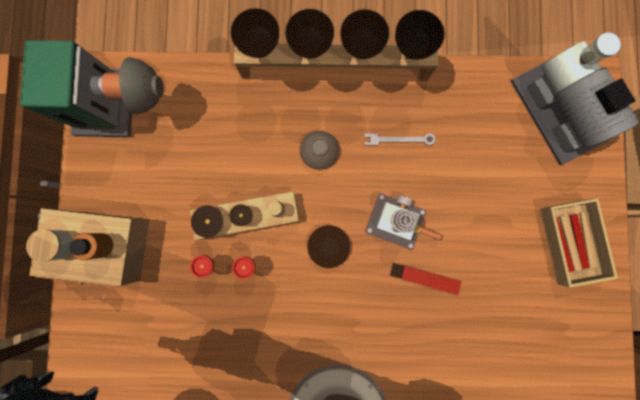

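View pics/side0.png

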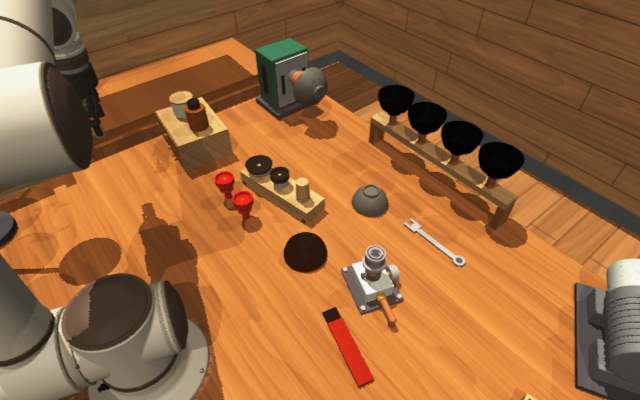

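The top view shows the rack at about (245,215), with the wide head at (207,221), the black cup at (241,215) and the tapered post at (277,208). The outlet is at (404,220). The candidates for "small head" are the black cup at (241,215), the larger 80 mm disc at (207,221), and the red look-alikes at (203,266) and (245,267), which are not in the rack. The black cup at (241,215) fits. I'll confirm that with a crop and measure it.

```bash
python3 - <<'E'
from h import *
T=np.load("top0.npz"); S=np.load("side0.npz")
p=T["p"]; W=cloud("top",T["d"]); WS=cloud("side",S["d"])
a=cv2.resize(p[180:290,180:320],None,fx=4,fy=4,interpolation=cv2.INTER_CUBIC)
b=cv2.resize(S["p"][235:315,335:415],None,fx=5,fy=5,interpolation=cv2.INTER_CUBIC)
im=np.zeros((440,800,3),np.uint8); im[:,:560]=a; im[:400,560:]=cv2.resize(b,(400,400))[:,80:320]
cv2.imwrite("pics/crop1.png",im[...,::-1])
# rack top plane & orientation
def rep(name,m,W):
    q=W[m]; print(name,len(q),"med",np.nanmedian(q,0).round(4),"min",np.nanmin(q,0).round(4),"max",np.nanmax(q,0).round(4))
v,u=np.mgrid[:400,:640]
Z=W[...,2]; ZS=WS[...,2]
m=(v>185)&(v<245)&(u>185)&(u<305)&(abs(Z-.045)<.006); rep("racktop",m,W)
pts=W[m][:,:2].astype(np.float32)
print("rackrect",cv2.minAreaRect(pts*1000))
for nm,lo,hi,c in(("cup",.075,.105,(241,215)),("wide",.065,.09,(207,221)),("taper",.095,.12,(277,208))):
    m=(np.hypot(u-c[0],v-c[1])<22)&(Z>lo)&(Z<hi); rep(nm,m,W)
    c_,r=cv2.minEnclosingCircle(W[m][:,:2].astype(np.float32)*1000); print("  circ",c_,r)
for n,w,c in(("top",W,(404,220)),("side",WS,(376,255))):
    mm=(np.hypot(u-c[0],v-c[1])<30)&(w[...,2]>.065); q=w[mm]; print(n,len(q),np.histogram(q[:,2],bins=np.arange(.065,.165,.005)))
    zt=np.nanpercentile(q[:,2],97)
    rep("mouth",mm&(abs(w[...,2]-zt)<.006),w)
mm=(np.hypot(u-404,v-220)<40)&(abs(Z-.049)<.008); rep("block",mm,W); print(cv2.minAreaRect(W[mm][:,:2].astype(np.float32)*1000))
for n,i in(("top",T),("side",S)):
    w=cloud(n,i["d"]); mb=abs(w[...,2])<.02; print(n,"bench z",np.nanmedian(w[...,2][mb]))
E
```

```text
racktop 1693 med [0.507  0.2014 0.0456] min [0.4404 0.1064 0.0392] max [0.5631 0.3781 0.0507]
rackrect ((501.33660888671875, 242.4856719970703), (75.09765625, 265.24468994140625), 11.38769245147705)
cup 436 med [0.5    0.2433 0.084 ] min [0.474  0.2155 0.075 ] max [0.5275 0.2952 0.0944]
  circ (496.6165466308594, 255.42965698242188) 40.766117095947266
wide 837 med [0.4849 0.328  0.072 ] min [0.4464 0.2869 0.0658] max [0.5224 0.3666 0.0801]
  circ (484.35797119140625, 326.84344482421875) 40.477439880371094
taper 166 med [0.5181 0.1573 0.1074] min [0.5018 0.1414 0.0953] max [0.5336 0.174  0.1117]
  circ (517.9828491210938, 158.1116943359375) 16.835227966308594
top 421 (array([ 0,  0,  0,  0,  0,  8, 95, 33, 11, 10, 15, 88, 99, 62,  0,  0,  0,
        0,  0]), array([0.065, 0.07 , 0.075, 0.08 , 0.085, 0.09 , 0.095, 0.1  , 0.105,
       0.11 , 0.115, 0.12 , 0.125, 0.13 , 0.135, 0.14 , 0.145, 0.15 ,
       0.155, 0.16 ]))
mouth 146 med [ 0.4946 -0.147   0.1294] min [ 0.4742 -0.1681  0.1263] max [ 0.5157 -0.1234  0.1346]
side 553 (array([  9,  11,   3,   0,   0,  29,  99,  30,  42,  35,  46,  98, 135,
        16,   0,   0,   0,   0,   0]), array([0.065, 0.07 , 0.075, 0.08 , 0.085, 0.09 , 0.095, 0.1  , 0.105,
       0.11 , 0.115, 0.12 , 0.125, 0.13 , 0.135, 0.14 , 0.145, 0.15 ,
       0.155, 0.16 ]))
mouth 172 med [ 0.4951 -0.1456  0.1276] min [ 0.4734 -0.1676  0.124 ] max [ 0.5169 -0.123   0.132 ]
block 643 med [ 0.4989 -0.1321  0.0454] min [ 0.4477 -0.1977  0.041 ] max [ 0.5554 -0.0926  0.0569]
((507.8402099609375, -150.42706298828125), (89.89835357666016, 98.61527252197266), 70.261962890625)
top bench z 0.0006736595266325501
side bench z -0.0008030456197989136
```

View pics/crop1.png

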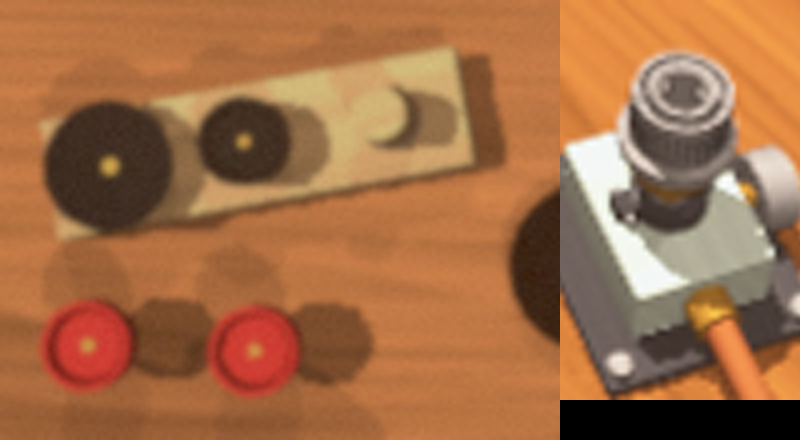

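The crop shows the black 54 mm cup in the middle rack hole (top-image (241,215)), between the larger plate and the wooden post. The red heads stand on the bench. The measured cup centre is about (0.501, 0.2425), which matches the rack centre and a rack yaw of 11.4°. The coupler axis is at about (0.495, -0.1455) with its mouth at z≈0.13, inside the allowed 0.117–0.139.

I'll do the sleeve first, starting above the coupler with the jaw set to about 48 mm.

>>> play_rows(increments=[[[-516,-541,0],[0,0,61.3],0.43],[[-516,-541,0],[0,0,61.3],0.43],[[-516,-541,0],[0,0,61.3],0.43],[[-516,-541,0],[0,0,61.3],0.43],[[-516,-541,0],[0,0,61.3],0.43],[[-516,-541,0],[0,0,61.3],0.43],[[-516,-541,0],[0,0,61.3],0.43],[[-516,-541,0],[0,0,61.3],0.43],[[-516,-541,0],[0,0,61.3],0.43],[[-516,-541,0],[0,0,61.3],0.43],[[-516,-541,0],[0,0,61.3],0.43],[[-516,-541,0],[0,0,61.3],0.43],[[-516,-541,0],[0,0,61.3],0.43],[[-516,-541,0],[0,0,61.3],0.43],[[-516,-541,0],[0,0,61.3],0.43],[[-516,-541,0],[0,0,61.3],0.43],[[-516,-541,0],[0,0,61.3],0.43],[[-516,-541,0],[0,0,61.3],0.43],[[-516,-541,0],[0,0,61.3],0.43],[[-516,-541,0],[0,0,61.3],0.43]], grip_force=20)

```text
time: 2.1
ee_pos: [0.4952, -0.1438, 0.2508]
tcp_rot: [180.0, 0.0, 101.5]
wrist_force: [-0.4, 0.2, 0.3]
opening: 0.0486
grasp_force: 0.0
```

>>> play_rows(increments=[[[-0.5,0,30],[0,0,0],0.43],[[-0.5,0,60],[0,0,0],0.43],[[-0.5,0,80],[0,0,0],0.43],[[-0.5,0,90],[0,0,0],0.43],[[-0.5,0,90],[0,0,0],0.43],[[-0.5,0,90],[0,0,0],0.43]])

```text
time: 2.7
ee_pos: [0.4958, -0.1451, 0.1614]
tcp_rot: [179.9, 0.0, 101.4]
wrist_force: [-0.2, -0.5, 0.4]
opening: 0.0488
grasp_force: 0.0
```

```bash
python3 - <<'E'
from h import *
o=telemetry.get_obs(); print(o["ee_pos"],o["tcp_rot"],o["wrist_force"])
p,d=camera("side"); cv2.imwrite("pics/s2.png",cv2.resize(p[190:310,310:470],None,fx=5,fy=5,interpolation=cv2.INTER_CUBIC)[...,::-1])
E
```

```text
[ 0.49575669 -0.14509549  0.16143878] [1.79932272e+02 3.51115431e-02 1.01434316e+02] [-0.23497875 -0.46620689  0.3840129 ]
```

View pics/s2.png

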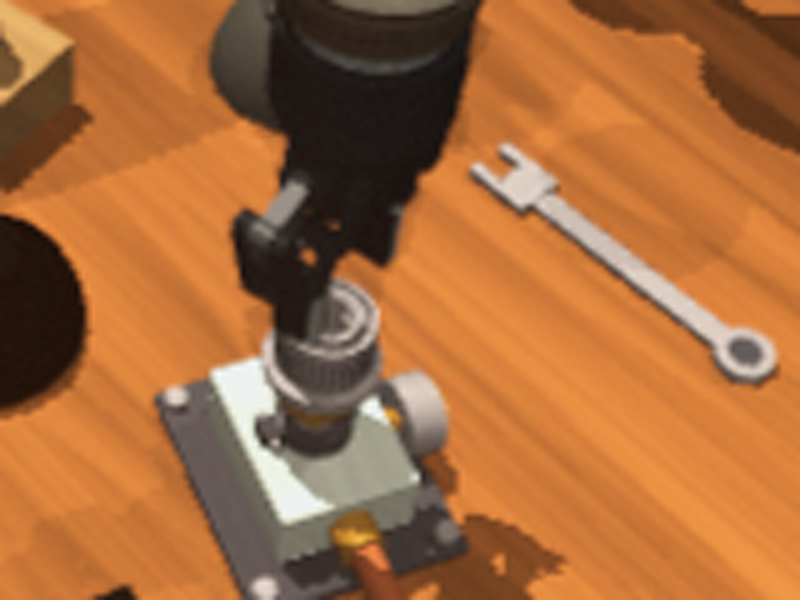

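The fingers straddle the coupler: the near fingertip is at about (290,330) in the crop, and the nose is at (345,315) between them. I'll go down slowly past the sleeve and watch the force.

>>> play_rows(increments=[[[0,0,8],[0,0,0],0.43],[[0,0,12],[0,0,0],0.43],[[0,0,16],[0,0,0],0.43],[[0,0,20],[0,0,0],0.43],[[0,0,20],[0,0,0],0.43]])

```text
time: 3.25
ee_pos: [0.4952, -0.1452, 0.1396]
tcp_rot: [-179.9, -0.0, 101.4]
wrist_force: [0.1, 0.3, -0.3]
opening: 0.0488
grasp_force: 0.0
```

>>> play_rows(increments=[[[0,0,4],[0,0,0],0.43],[[0,0,8],[0,0,0],0.43],[[0,0,12],[0,0,0],0.43],[[0,0,14],[0,0,0],0.43],[[0,0,14],[0,0,0],0.43]])

```text
time: 3.75
ee_pos: [0.4953, -0.1452, 0.1259]
tcp_rot: [-180.0, -0.0, 101.4]
wrist_force: [0.6, 0.6, 1.1]
opening: 0.0488
grasp_force: 0.0
```

Clear so far. From here I'll move in small steps toward the flange.

>>> play_rows(increments=[[[0,0,1],[0,0,0],0.43],[[0,0,2],[0,0,0],0.43],[[0,0,3],[0,0,0],0.43],[[0,0,4],[0,0,0],0.43],[[0,0,4],[0,0,0],0.43]])

```text
time: 4.25
ee_pos: [0.4954, -0.1453, 0.1221]
tcp_rot: [-180.0, -0.0, 101.4]
wrist_force: [-0.4, 0.8, 0.3]
opening: 0.0485
grasp_force: 0.0
```

>>> play_rows(increments=[[[0,0,1],[0,0,0],0.43],[[0,0,2],[0,0,0],0.43],[[0,0,3],[0,0,0],0.43],[[0,0,3],[0,0,0],0.43]])

```text
time: 4.65
ee_pos: [0.4954, -0.1452, 0.1191]
tcp_rot: [-180.0, -0.0, 101.4]
wrist_force: [-0.0, -1.5, 0.4]
opening: 0.0489
grasp_force: 0.0
```

>>> play_rows(increments=[[[0,0,1],[0,0,0],0.43],[[0,0,2],[0,0,0],0.43],[[0,0,2],[0,0,0],0.43]])

```text
time: 4.95
ee_pos: [0.4954, -0.1453, 0.1171]
tcp_rot: [-180.0, -0.0, 101.4]
wrist_force: [0.6, 0.8, 0.8]
opening: 0.0485
grasp_force: 0.0
```

>>> play_rows(increments=[[[0,0,1],[0,0,0],0.43],[[0,0,2],[0,0,0],0.43],[[0,0,2],[0,0,0],0.43]])

```text
time: 5.25
ee_pos: [0.4954, -0.1452, 0.1151]
tcp_rot: [-180.0, -0.0, 101.4]
wrist_force: [0.5, 0.4, -0.3]
opening: 0.0488
grasp_force: 0.0
```

>>> play_rows(increments=[[[0,0,1],[0,0,0],0.43],[[0,0,2],[0,0,0],0.43],[[0,0,2],[0,0,0],0.43]])

```text
time: 5.55
ee_pos: [0.4955, -0.1453, 0.1135]
tcp_rot: [180.0, 0.0, 101.4]
wrist_force: [-0.7, -0.0, 3.1]
opening: 0.0488
grasp_force: 1.7
```

The fingertips touched the flange at about z=0.114. I'll press on gently.

>>> play_rows(increments=[[[0,0,1],[0,0,0],0.43],[[0,0,2],[0,0,0],0.43],[[0,0,2],[0,0,0],0.43]])

```text
time: 5.85
ee_pos: [0.4956, -0.1453, 0.1119]
tcp_rot: [180.0, 0.0, 101.4]
wrist_force: [-2.1, 0.1, 7.4]
opening: 0.049
grasp_force: 3.8
```

>>> play_rows(increments=[[[0,0,1],[0,0,0],0.43],[[0,0,2],[0,0,0],0.43],[[0,0,2],[0,0,0],0.43]])

```text
time: 6.15
ee_pos: [0.4957, -0.1453, 0.1108]
tcp_rot: [179.9, 0.0, 101.4]
wrist_force: [-4.3, 0.4, 14.0]
opening: 0.0488
grasp_force: 6.8
```

>>> play_rows(increments=[[[0,0,0.7],[0,0,0],0.43],[[0,0,1.4],[0,0,0],0.43],[[0,0,1.4],[0,0,0],0.43]])

```text
time: 6.45
ee_pos: [0.4956, -0.1453, 0.1092]
tcp_rot: [179.9, 0.0, 101.4]
wrist_force: [-2.8, 1.6, 9.8]
opening: 0.0483
grasp_force: 4.9
```

>>> play_rows(increments=[[[0,0,0.7],[0,0,0],0.43],[[0,0,1.4],[0,0,0],0.43],[[0,0,1.4],[0,0,0],0.43]])

```text
time: 6.75
ee_pos: [0.4956, -0.1453, 0.1069]
tcp_rot: [180.0, 0.0, 101.4]
wrist_force: [-0.9, 0.0, 3.4]
opening: 0.0486
grasp_force: 1.8
```

>>> play_rows(increments=[[[0,0,0.7],[0,0,0],0.43],[[0,0,1.5],[0,0,0],0.43],[[0,0,1.5],[0,0,0],0.43]])

```text
time: 7.05
ee_pos: [0.4955, -0.1453, 0.1049]
tcp_rot: [180.0, 0.0, 101.4]
wrist_force: [0.2, -0.4, 3.6]
opening: 0.0488
grasp_force: 1.6
```

The sleeve is past its detent, at about 9.5 mm of travel. I'll lift off, then move over the head with the jaw opening.

>>> play_rows(increments=[[[0,0,-3],[0,0,0],0.43],[[0,0,-8],[0,0,0],0.43],[[0,0,-20],[0,0,0],0.4],[[0,0,-50],[0,0,0],0.4],[[0,0,-90],[0,0,0],0.4],[[0,0,-110],[0,0,0],0],[[40,9,-110],[0,0,0],0],[[85,18,-110],[0,0,0],0],[[130,28,-110],[0,0,0],0],[[175,38,-110],[0,0,0],0],[[220,48,-110],[0,0,0],0],[[265,57,-110],[0,0,0],0],[[310,67,-110],[0,0,0],0],[[350,76,-110],[0,0,0],0],[[379,82,-110],[0,0,0],0],[[379,82,-110],[0,0,0],0],[[379,82,-110],[0,0,0],0],[[379,82,-110],[0,0,0],0]])

```text
time: 8.85
ee_pos: [0.501, 0.2418, 0.2155]
tcp_rot: [180.0, 0.0, 101.4]
wrist_force: [0.5, 0.1, 0.1]
opening: 0.0856
grasp_force: 0.0
```

```bash
python3 - <<'E'
from h import *
p,d=camera("side"); W=cloud("side",d); np.savez("side1.npz",p=p,d=d)
v,u=np.mgrid[:400,:640]
for nm,w in(("before",cloud("side",np.load("side0.npz")["d"])),("now",W)):
    mm=(np.hypot(u-376,v-255)<30)&(w[...,2]>.075); print(nm,np.histogram(w[...,2][mm],bins=np.arange(.075,.14,.004))[0])
cv2.imwrite("pics/s3.png",np.hstack([cv2.resize(p[235:315,335:415],(400,400),interpolation=cv2.INTER_CUBIC),cv2.resize(p[120:220,230:330],(400,400),interpolation=cv2.INTER_CUBIC)])[...,::-1])
print(telemetry.get_obs()["ee_pos"])
E
```

```text
before [  3   0   0   4  25  86  32  32  30  26  36  65  84 103   7   0]
now [ 0 11 31 93 16 22 25 30 37 56 69 45 33 62  4  0]
[0.50101112 0.24149733 0.21545134]
```

View pics/s3.png

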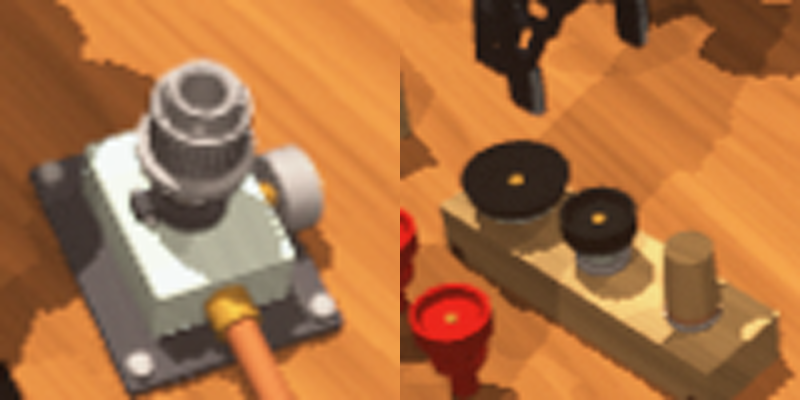

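The sleeve stays back: the nose stands out at (195,90) in the left crop, and the flange is about 8 mm lower in depth. The small head is at (598,220) in the right crop, between the wide plate and the post. Now I'll descend on the cup.

>>> play_rows(increments=[[[0.5,0,30],[0,0,0],0],[[0.5,0,65],[0,0,0],0],[[0.5,0,95],[0,0,0],0],[[0.5,0,115],[0,0,0],0],[[0.5,0,127],[0,0,0],0],[[0.5,0,134],[0,0,0],0],[[0.5,0,137],[0,0,0],0],[[0.5,0,137],[0,0,0],0]])

```text
time: 9.7
ee_pos: [0.5011, 0.2429, 0.0786]
tcp_rot: [180.0, -0.0, 101.4]
wrist_force: [-0.2, -0.4, 0.2]
opening: 0.0849
grasp_force: 0.0
```

>>> play_rows(increments=[[[0,0,0],[0,0,0],0.2],[[0,0,0],[0,0,0],0.28],[[0,0,0],[0,0,0],0.33],[[0,0,0],[0,0,0],0.38],[[0,0,0],[0,0,0],0.45],[[0,0,0],[0,0,0],0.6],[[0,0,0],[0,0,0],0.6],[[0,0,0],[0,0,0],0.6]], grip_force=40)

```text
time: 10.5
ee_pos: [0.5011, 0.2431, 0.0788]
tcp_rot: [179.9, -0.0, 101.4]
wrist_force: [-0.4, -0.6, 6.5]
opening: 0.0527
grasp_force: 41.0
```

>>> play_rows(increments=[[[0,0,-4],[0,0,0],0.6],[[0,0,-10],[0,0,0],0.6],[[0,0,-20],[0,0,0],0.6],[[0,0,-35],[0,0,0],0.6],[[0,0,-60],[0,0,0],0.6],[[0,0,-95],[0,0,0],0.6],[[0,0,-121],[0,0,0],0.6],[[0,0,-121],[0,0,0],0.6],[[0,0,-121],[0,0,0],0.6]])

```text
time: 11.4
ee_pos: [0.501, 0.2431, 0.1998]
tcp_rot: [179.9, -0.0, 101.4]
wrist_force: [-0.8, 0.0, -2.0]
opening: 0.0529
grasp_force: 42.8
```

```bash
python3 - <<'E'
from h import *
o=telemetry.get_obs(); print(o["ee_pos"],o["wrist_force"],o["torque"],o["opening"])
p,d=camera("side"); W=cloud("side",d); np.savez("side2.npz",p=p,d=d)
f,cx,cy,R,t,_=cal("side"); e=o["ee_pos"]
for z in (0,-.036,-.07): 
    c=R@(e+[0,0,z])+t; print(z,(f*c[:2]/c[2]+[cx,cy]).round(1))
c=R@(e+[0,0,-.04])+t; u,v=(f*c[:2]/c[2]+[cx,cy]).astype(int)
print(u,v); cv2.imwrite("pics/s4.png",cv2.resize(p[v-50:v+50,u-60:u+60],(720,600),interpolation=cv2.INTER_CUBIC)[...,::-1])
S=np.load("side1.npz"); w=cloud("side",S["d"]); vv,uu=np.mgrid[:400,:640]
mm=(np.hypot(uu-376,vv-255)<30)&(w[...,2]>.1245); q=w[mm]; print("nose",len(q),np.median(q,0),q.min(0),q.max(0),np.percentile(q[:,2],[25,50,75,90]))
E
```

```text
[0.5009956  0.24309477 0.1998142 ] [-0.78565012  0.00583906 -1.98134455] [ 0.00306083  0.00892349 -0.01921251] 0.052946209555270275
0 [275.4 141. ]
-0.036 [276.5 151.8]
-0.07 [277.6 161.6]
276 152
nose 87 [ 0.49647708 -0.1445695   0.12825745] [ 0.47981997 -0.16045001  0.12455691] [ 0.5104271  -0.12887613  0.13460818] [0.12713989 0.12825745 0.1293793  0.13050819]
```

View pics/s4.png

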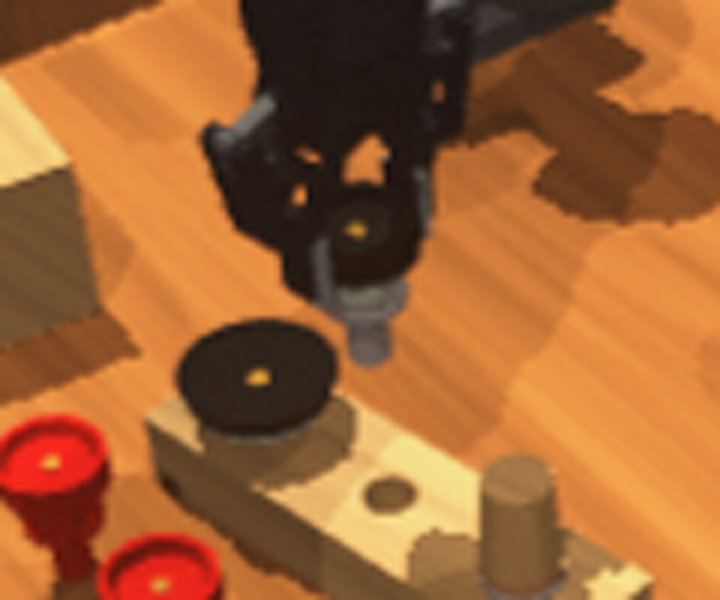

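The head is held upright at (362,235) with its plug clear at (370,345) and the rack hole empty at (390,495). I'll carry it to above the coupler.

>>> play_rows(increments=[[[-10,-2,-15],[0,0,0],0.6],[[-35,-8,-25],[0,0,0],0.6],[[-70,-15,-25],[0,0,0],0.6],[[-110,-24,-25],[0,0,0],0.6],[[-150,-33,-25],[0,0,0],0.6],[[-190,-41,-25],[0,0,0],0.6],[[-230,-50,-25],[0,0,0],0.6],[[-270,-59,-25],[0,0,0],0.6],[[-310,-67,-25],[0,0,0],0.6],[[-345,-75,-25],[0,0,0],0.6],[[-368,-80,-25],[0,0,0],0.6],[[-379,-82.4,-25],[0,0,0],0.6],[[-379,-82.4,-25],[0,0,0],0.6],[[-379,-82.4,-25],[0,0,0],0.6],[[-379,-82.4,-25],[0,0,0],0.6]])

```text
time: 12.95
ee_pos: [0.4949, -0.1439, 0.2241]
tcp_rot: [-180.0, -0.0, 101.5]
wrist_force: [0.4, -0.2, -2.3]
opening: 0.0529
grasp_force: 42.7
```

```bash
python3 - <<'E'
from h import *
o=telemetry.get_obs(); print(o["ee_pos"],o["wrist_force"])
p,d=camera("side"); W=cloud("side",d)
f,cx,cy,R,t,_=cal("side"); e=o["ee_pos"]
c=R@(e+[0,0,-.07])+t; u,v=(f*c[:2]/c[2]+[cx,cy]).round().astype(int)
print(u,v); cv2.imwrite("pics/s5.png",cv2.resize(p[v-30:v+30,u-30:u+30],(600,600),interpolation=cv2.INTER_CUBIC)[...,::-1])
E
```

```text
[ 0.49493336 -0.14394323  0.22408484] [ 0.3840892  -0.21902158 -2.30118162]
376 245
```

View pics/s5.png

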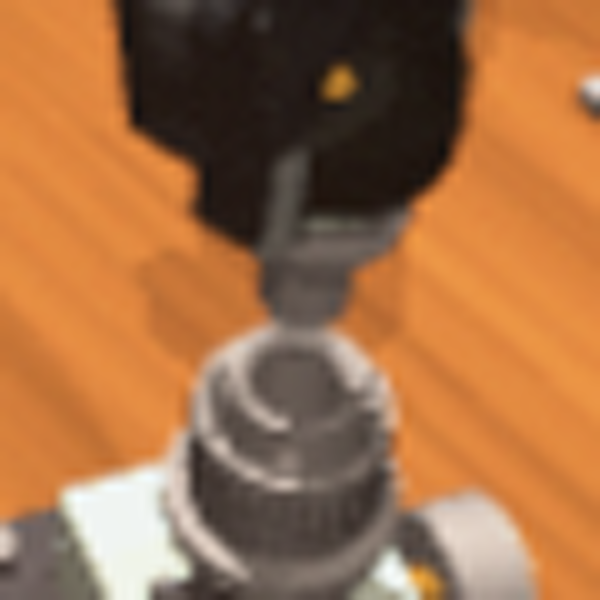

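The plug tip sits at (306,310), directly over the bore at (298,375) and within about 1 mm. I'll descend and feel for contact.

>>> play_rows(increments=[[[-0.3,0,8],[0,0,0],0.6],[[-0.3,0,15],[0,0,0],0.6],[[-0.3,0,20],[0,0,0],0.6],[[-0.3,0,23],[0,0,0],0.6],[[-0.3,0,23],[0,0,0],0.6],[[-0.3,0,23],[0,0,0],0.6]])

```text
time: 13.6
ee_pos: [0.495, -0.1452, 0.2011]
tcp_rot: [180.0, 0.0, 101.4]
wrist_force: [-0.3, 0.4, -1.5]
opening: 0.0527
grasp_force: 42.7
```

>>> play_rows(increments=[[[0,0,1],[0,0,0],0.6],[[0,0,2],[0,0,0],0.6],[[0,0,2],[0,0,0],0.6]])

```text
time: 13.9
ee_pos: [0.495, -0.1452, 0.1989]
tcp_rot: [180.0, 0.0, 101.4]
wrist_force: [-1.1, 0.9, -1.4]
opening: 0.0528
grasp_force: 42.7
```

>>> play_rows(increments=[[[0,0,1],[0,0,0],0.6],[[0,0,2],[0,0,0],0.6],[[0,0,2],[0,0,0],0.6]])

```text
time: 14.2
ee_pos: [0.495, -0.1451, 0.1968]
tcp_rot: [-180.0, -0.0, 101.4]
wrist_force: [0.7, -0.2, -2.2]
opening: 0.0528
grasp_force: 42.7
```

>>> play_rows(increments=[[[0,0,1],[0,0,0],0.6],[[0,0,2],[0,0,0],0.6],[[0,0,2],[0,0,0],0.6]])

```text
time: 14.5
ee_pos: [0.4949, -0.1452, 0.1948]
tcp_rot: [-180.0, -0.0, 101.4]
wrist_force: [0.8, -1.1, -1.4]
opening: 0.0527
grasp_force: 42.7
```

>>> play_rows(increments=[[[0,0,1],[0,0,0],0.6],[[0,0,1.5],[0,0,0],0.6],[[0,0,1.5],[0,0,0],0.6]])

```text
time: 14.8
ee_pos: [0.495, -0.1452, 0.1934]
tcp_rot: [-180.0, -0.0, 101.4]
wrist_force: [0.1, -0.1, -2.2]
opening: 0.0528
grasp_force: 42.7
```

No contact yet, so the plug is probably entering. I'll continue gently.

>>> play_rows(increments=[[[0,0,1],[0,0,0],0.6],[[0,0,2],[0,0,0],0.6],[[0,0,3],[0,0,0],0.6],[[0,0,3],[0,0,0],0.6]])

```text
time: 15.2
ee_pos: [0.495, -0.1451, 0.1903]
tcp_rot: [-180.0, -0.0, 101.4]
wrist_force: [0.1, 0.6, -2.1]
opening: 0.0529
grasp_force: 42.7
```

>>> play_rows(increments=[[[0,0,1],[0,0,0],0.6],[[0,0,2],[0,0,0],0.6],[[0,0,3],[0,0,0],0.6],[[0,0,3],[0,0,0],0.6]])

```text
time: 15.6
ee_pos: [0.4949, -0.1451, 0.1873]
tcp_rot: [-180.0, -0.0, 101.4]
wrist_force: [-0.9, 0.2, -2.6]
opening: 0.0532
grasp_force: 42.7
```

>>> play_rows(increments=[[[0,0,1],[0,0,0],0.6],[[0,0,2],[0,0,0],0.6],[[0,0,3],[0,0,0],0.6],[[0,0,3],[0,0,0],0.6]])

```text
time: 16.0
ee_pos: [0.495, -0.1452, 0.1843]
tcp_rot: [-180.0, -0.0, 101.4]
wrist_force: [-0.3, 0.2, -1.7]
opening: 0.0527
grasp_force: 42.7
```

>>> play_rows(increments=[[[0,0,2],[0,0,0],0.6],[[0,0,4],[0,0,0],0.6],[[0,0,5],[0,0,0],0.6],[[0,0,5],[0,0,0],0.6]])

```text
time: 16.4
ee_pos: [0.4949, -0.1451, 0.1793]
tcp_rot: [-180.0, -0.0, 101.4]
wrist_force: [-0.0, 0.1, -2.0]
opening: 0.0526
grasp_force: 42.7
```

>>> play_rows(increments=[[[0,0,2],[0,0,0],0.6],[[0,0,4],[0,0,0],0.6],[[0,0,5],[0,0,0],0.6],[[0,0,5],[0,0,0],0.6]])

```text
time: 16.8
ee_pos: [0.4949, -0.1452, 0.1743]
tcp_rot: [-180.0, -0.0, 101.4]
wrist_force: [-0.3, 0.0, -2.2]
opening: 0.0528
grasp_force: 42.7
```

>>> play_rows(increments=[[[0,0,1],[0,0,0],0.6],[[0,0,2],[0,0,0],0.6],[[0,0,3],[0,0,0],0.6],[[0,0,3],[0,0,0],0.6]])

```text
time: 17.2
ee_pos: [0.4949, -0.1451, 0.1713]
tcp_rot: [-180.0, -0.0, 101.4]
wrist_force: [-0.0, 0.0, -2.2]
opening: 0.0529
grasp_force: 42.7
```

>>> play_rows(increments=[[[0,0,1],[0,0,0],0.6],[[0,0,2],[0,0,0],0.6],[[0,0,2],[0,0,0],0.6]])

```text
time: 17.5
ee_pos: [0.495, -0.1451, 0.1693]
tcp_rot: [-180.0, -0.0, 101.4]
wrist_force: [-0.1, 0.7, -2.9]
opening: 0.0529
grasp_force: 42.7
```

>>> play_rows(increments=[[[0,0,1],[0,0,0],0.6],[[0,0,2],[0,0,0],0.6],[[0,0,2],[0,0,0],0.6]])

```text
time: 17.8
ee_pos: [0.4951, -0.1452, 0.1679]
tcp_rot: [180.0, 0.0, 101.4]
wrist_force: [-0.6, -0.2, 1.5]
opening: 0.0527
grasp_force: 43.2
```

>>> play_rows(increments=[[[0,0,1],[0,0,0],0.6],[[0,0,2],[0,0,0],0.6],[[0,0,2],[0,0,0],0.6]])

```text
time: 18.1
ee_pos: [0.4951, -0.1453, 0.1662]
tcp_rot: [180.0, 0.0, 101.4]
wrist_force: [-1.3, -0.1, 2.9]
opening: 0.0528
grasp_force: 43.1
```

The plug has met the valve at about 0.168, so home should be near 0.1645. I'll use small steps.

>>> play_rows(increments=[[[0,0,0.5],[0,0,0],0.6],[[0,0,1],[0,0,0],0.6],[[0,0,1],[0,0,0],0.6]])

```text
time: 18.4
ee_pos: [0.495, -0.1451, 0.1643]
tcp_rot: [-180.0, -0.0, 101.4]
wrist_force: [-0.7, -0.0, -0.1]
opening: 0.0529
grasp_force: 43.0
```

>>> play_rows(increments=[[[0,0,0.5],[0,0,0],0.6],[[0,0,1],[0,0,0],0.6],[[0,0,1],[0,0,0],0.6]])

```text
time: 18.7
ee_pos: [0.4951, -0.1452, 0.1642]
tcp_rot: [180.0, 0.0, 101.4]
wrist_force: [-2.7, -0.3, 7.1]
opening: 0.053
grasp_force: 43.6
```

The force dropped and then came up against a hard stop at 0.1642, so it has probably clicked home. I'll check the sleeve in the depth image and tug gently.

>>> play_rows(increments=[[[0,0,-1],[0,0,0],0.6],[[0,0,-2],[0,0,0],0.6],[[0,0,-3],[0,0,0],0.6],[[0,0,-3],[0,0,0],0.6]])

```text
time: 19.1
ee_pos: [0.495, -0.1451, 0.1662]
tcp_rot: [-180.0, -0.0, 101.4]
wrist_force: [0.5, 0.7, -3.6]
opening: 0.0527
grasp_force: 42.8
```

```bash
python3 - <<'E'
from h import *
p,d=camera("side"); w=cloud("side",d); v,u=np.mgrid[:400,:640]
mm=(np.hypot(u-376,v-262)<28)&(w[...,2]>.075)&(w[...,2]<.14); print(np.histogram(w[...,2][mm],bins=np.arange(.075,.14,.004))[0])
o=telemetry.get_obs(); print(o["ee_pos"],o["wrist_force"])
cv2.imwrite("pics/s6.png",cv2.resize(p[215:295,336:416],(600,600),interpolation=cv2.INTER_CUBIC)[...,::-1])
E
```

```text
[ 2  0  0  8 25 76 35 22 17 27 23 38 27 15 12 32]
[ 0.49493285 -0.14511567  0.16617745] [ 0.37239681  0.83825871 -1.2477699 ]
```

View pics/s6.png

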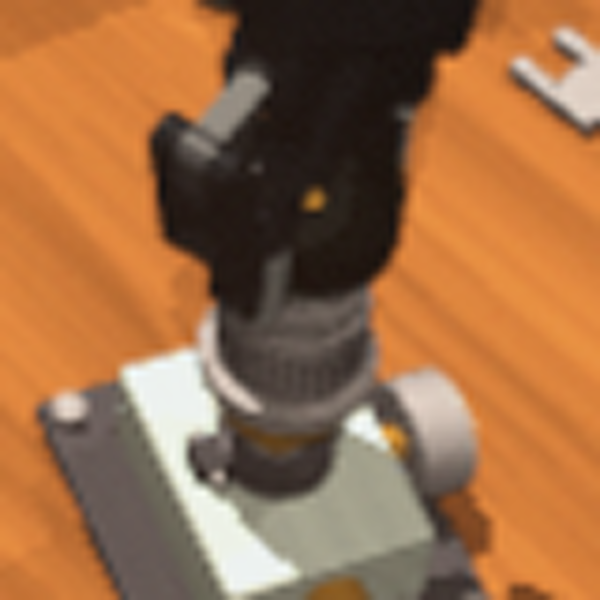

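The sleeve is forward again (its flange is back at 0.095–0.099), but the head followed my tug up 2 mm with almost no force. I'll press back to home and look at the play.

>>> play_rows(increments=[[[0,0,1],[0,0,0],0.6],[[0,0,2],[0,0,0],0.6],[[0,0,2],[0,0,0],0.6]])

```text
time: 19.45
ee_pos: [0.495, -0.1452, 0.1644]
tcp_rot: [-180.0, -0.0, 101.4]
wrist_force: [0.8, 0.2, -2.5]
opening: 0.0528
grasp_force: 42.9
```

>>> play_rows(increments=[[[0,0,0.5],[0,0,0],0.6],[[0,0,1],[0,0,0],0.6],[[0,0,1],[0,0,0],0.6]])

```text
time: 19.75
ee_pos: [0.495, -0.1452, 0.1642]
tcp_rot: [180.0, 0.0, 101.4]
wrist_force: [-3.2, -0.1, 5.6]
opening: 0.0526
grasp_force: 43.3
```

>>> play_rows(increments=[[[0,0,0.5],[0,0,0],0.6],[[0,0,1],[0,0,0],0.6],[[0,0,1],[0,0,0],0.6]])

```text
time: 20.05
ee_pos: [0.4951, -0.1452, 0.1642]
tcp_rot: [179.9, 0.1, 101.4]
wrist_force: [-4.3, 0.7, 12.1]
opening: 0.0529
grasp_force: 43.9
```

Home is a hard stop at 0.1642. I'll tug again, a little further.

>>> play_rows(increments=[[[0,0,-2],[0,0,0],0.6],[[0,0,-3],[0,0,0],0.6],[[0,0,-3.5],[0,0,0],0.6]])

```text
time: 20.35
ee_pos: [0.495, -0.1451, 0.1656]
tcp_rot: [-180.0, -0.0, 101.4]
wrist_force: [-0.0, 0.1, -1.3]
opening: 0.0529
grasp_force: 42.7
```

>>> play_rows(increments=[[[0,0,-0.5],[0,0,0],0.6],[[0,0,-1],[0,0,0],0.6],[[0,0,-1],[0,0,0],0.6]])

```text
time: 20.65
ee_pos: [0.4949, -0.1451, 0.1665]
tcp_rot: [-180.0, -0.0, 101.4]
wrist_force: [1.8, -0.2, -4.3]
opening: 0.053
grasp_force: 42.8
```

>>> play_rows(increments=[[[0,0,-0.5],[0,0,0],0.6],[[0,0,-1],[0,0,0],0.6],[[0,0,-1],[0,0,0],0.6]])

```text
time: 20.95
ee_pos: [0.4948, -0.145, 0.1671]
tcp_rot: [-179.9, -0.0, 101.4]
wrist_force: [1.5, -0.7, -13.0]
opening: 0.0527
grasp_force: 44.3
```

It's locked: beyond about 2 mm of play the lock holds against 11 N. I'll settle it back home, release and withdraw straight up.

>>> play_rows(increments=[[[0,0,1.5],[0,0,0],0.6],[[0,0,3.2],[0,0,0],0.6],[[0,0,3.5],[0,0,0],0.6],[[0,0,3.5],[0,0,0],0.6]])

```text
time: 21.35
ee_pos: [0.4952, -0.1452, 0.165]
tcp_rot: [180.0, 0.0, 101.4]
wrist_force: [0.5, -0.2, -2.5]
opening: 0.0524
grasp_force: 45.2
```

>>> play_rows(increments=[[[0,0,0],[0,0,0],0.36],[[0,0,0],[0,0,0],0.2],[[0,0,0],[0,0,0],0],[[0,0,0],[0,0,0],0],[[0,0,0],[0,0,0],0],[[0,0,0],[0,0,0],0],[[0,0,-10],[0,0,0],0],[[0,0,-30],[0,0,0],0],[[0,0,-60],[0,0,0],0],[[0,0,-90],[0,0,0],0],[[0,0,-100],[0,0,0],0],[[0,0,-100],[0,0,0],0],[[0,0,-100],[0,0,0],0],[[0,0,-100],[0,0,0],0]])

```text
time: 22.75
ee_pos: [0.4947, -0.1451, 0.2631]
tcp_rot: [-179.9, -0.1, 101.4]
wrist_force: [-0.6, -0.1, 0.2]
opening: 0.0854
grasp_force: 0.0
```

```bash
python3 - <<'E'
from h import *
p,d=camera("side"); w=cloud("side",d); v,u=np.mgrid[:400,:640]
mm=(np.hypot(u-376,v-262)<28)&(w[...,2]>.075)&(w[...,2]<.14); print(np.histogram(w[...,2][mm],bins=np.arange(.075,.14,.004))[0])
m=(np.hypot(u-376,v-240)<30)&(w[...,2]>.155)&(w[...,2]<.2); q=w[m]; print("cup top",np.median(q,0),np.percentile(q[:,2],90))
o=telemetry.get_obs(); print(o["ee_pos"],o["wrist_force"],o["opening"])
cv2.imwrite("pics/s7.png",cv2.resize(p[130:330,210:450],(720,600),interpolation=cv2.INTER_CUBIC)[...,::-1])
E
```

```text
[ 2  0  0  2 27 77 32 24 22 21 28 31 37 17 38 30]
cup top [ 0.49370304 -0.1472138   0.16765074] 0.17370197894097467
[ 0.49465201 -0.14506472  0.26316516] [-0.05343576  0.0284035  -0.7554137 ] 0.08544219717531985
```

View pics/s7.png

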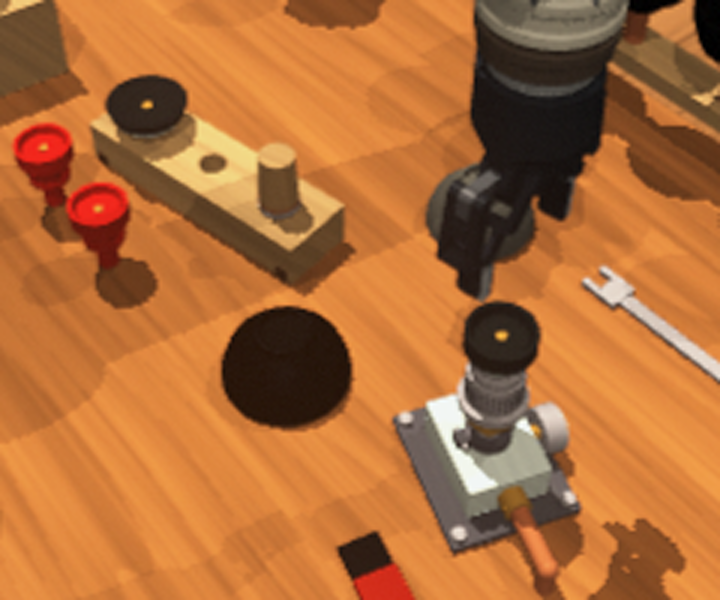

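The head stands upright in the coupler at (500,338), the sleeve is forward, the gripper is clear, and everything else is where it was. The cup top measures 0.1737 m, against an expected 0.1735 m. I'll hand it in.

```bash
python3 -c "
from workcell import workorder
print(workorder.job_done())"
```

```text
the job is handed in; nothing more can be done
None
```

The small suction head is fully home and locked in the coupler with the sleeve sprung forward. A gentle tug held against about 11 N, peak push readings were about 14 N, the other objects look untouched, and the job was handed in at about 23 s.

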